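# Temperature check on the blue flight pack

## Task

Before the blue battery pack goes on charge, check its temperature: pick up the yellow infrared thermometer and hold it level and still for about two seconds with its nose pointing straight down at the white spot on the blue pack, about 5 cm above it and without touching the pack or moving it. Then stand the thermometer upright in the middle of the round green mat, wholly on it, lowering it rather than dropping it, and let go.

Things in the scene. Friction and masses are not known exactly. Their poses are not given: they have to be found in the camera images.
- wand_grip (a point): Centre of the thermometer's handle: a level yellow bar 150 x 30 x 30 mm on two black feet (nose in front, heel behind), loose, about 180 g. x: along the bar, heel to nose; y: across; z: up. 43 mm above what the feet stand on; bar's underside at 28 mm, its middle 85 mm clear below: grip there across the 30 mm. Red button on top at the nose end, small display at the heel end.
- wand_nose (a point): Centre of the sensing face, the underside of the round black nose (42 mm across) that is also its front foot: 65 mm along +x and 43 mm below the handle's centre; same axes, looks along -z. Overall the thermometer reaches 86 mm ahead of the handle's centre, 76 mm behind it and 42 mm across.
- blue_spot (a point): Centre of the white spot (30 mm across) on top of the blue battery pack, a loose block 105 (x) x 35 (y) x 28 mm, about 190 g, flat on the bench; the point is on its top face, 28 mm above the bench, z up. A red and a grey pack of the same shape with white spots lie beside it, about 100 mm apart, and are not meant.
- mat: Round green mat fixed to the bench, 220 mm across and 4 mm thick; origin at the centre of its underside, on the bench, z up.
There are look-alikes about, which are no part of the job. What is shaped like the part that bears wand_grip but purple is not meant.

How it is judged:
By the outcome, as a careful person would: the job done as asked, in the order asked, and still so for the second after the job is handed in, with the robot touching nothing.
It also fails if it takes over 50 s, if anything falls off the work surface, if the arm or the gripper's body presses on something with over 40 N, if the wrist force passes 120 N, or if a joint passes its speed limit or range.

## Robot

A 7-joint arm with a two-finger parallel gripper is mounted at the origin on the work surface. World frame = base frame: x ahead of the robot, y to its left, z up, the work surface at z = 0. Lengths are in m, angles in rad, forces in N, time in s.
With the tool pointing down it reaches from about 0.4 to 0.85 m from the base axis. Payload 4.5 kg.
Tool frame: the origin (TCP) lies midway between the tips of the shut fingers; the grasp point (between the pads) lies 19 mm behind it; z points along the fingers, y is the line along which they close (so a half turn about z gives the same grasp; the last joint's range is limited). The gripper opens to 88 mm and grips with 3 to 60 N. Pads are 18 mm wide; open, the fingers measure 123 mm over their backs; the gripper's body (75 mm by 187 mm) begins 45 mm behind the grasp point.
Start: joints at [-1.304, 0.689, -0.195, 1.565, 0.157, 0.902, -0.215], TCP at [0.144, 0.608, 0.239] pointing down, gripper open.
Joint ranges: [-3.01, 3.01], [-0.46, 2.08], [-1.47, 1.51], [0.13, 2.56], [-1, 4.14], [0.04, 2.09], [-2.66, 2.66]. Speed limits (rad/s): [2.57, 2.57, 3.14, 3.14, 3.14, 3.14, 3.14].

## Interface

Orientations are given as a unit quaternion [x, y, z, w].
In Python, from plant import r gives the robot as it stands.
- The arm moves only by the tool carry_out, never from a script. Its argument "plan" is a list of rows, each an object with "rot": the turn, a rotation vector about the tool's x, y, z in rad, a list of three; "xyz": the shift along the tool's x, y, z in m, a list of three; "grip": the closure in counts, from 0 (fully open) to 255 (shut). In form: [{"rot": [wx, wy, wz], "xyz": [dx, dy, dz], "grip": grip}, ...]. A call has 1 to 8 rows; each row is the pose to reach, as a shift and turn from the pose commanded when the call began, along the tool's axes at that moment; what a row does not reach only later rows make up. A row lasts 1/12 s, in which the tool goes at most 41.7 mm and 7.16 degrees, less where a joint would pass 70% of its speed; a pose out of reach is approached as far as the arm can. A call with a gripper value outside its range is refused whole. The fingers move at their own pace and stop on an object; "squeeze" is the grip in N (left out, the last holds). Time passes only in rows, so rows that repeat a pose let the fingers close. It gives the time, the measured TCP pose, the force, the opening and the grip force at its end, in the units of the state.
- r.get_state(): the state, without advancing time (a new reading comes with each control period).
- r.snapshot(name): name is "scene" or "top"; returns the picture (480x640x3 uint8, red, green, blue); there is no depth.
- r.camera_params(name): a dict with "fx", "fy", "cx", "cy" (pixels), "position" and "attitude" of the camera in the world. Camera axes: x right, y down, z forward; pixel columns grow to the right and rows downward; lengths in m; the calibration is good to about 2 mm. A picture is of the moment at which its call begins. camera_params takes no time and is no camera call.
- r.finish_job(): hands the job in; it is judged then, once.
The state is a dict: "clock": time; "q": joint angles; "qd": joint speeds; "joint_torque": joint torques, N m; "tool_pos": TCP position; "eef_rot": TCP orientation; "contact_force": force on the tool from outside, world axes, zero at the start; "moment": the same for the moment, N m; "opening": opening from 0.0 (shut) to 1.0 (fully open); "finger_force": force on a finger pad.
Only numpy, scipy, OpenCV 4.12 (cv2) and the standard library are available. Lean on these libraries where they do the work, as an engineer would, in place of code of your own. Each camera call takes 0.05 s, during which the arm holds its last target. There are 200 camera calls.

## Working session

There is one attempt and no reset: what is moved stays moved. The work goes in short steps, Python scripts to look and compute and a tool call to move; the robot and the scene stay as the last step left them, time stands still between calls to the robot, and variables do not carry over. Pictures are saved under pics/ and viewed, at most 10 in all, crops included, and the job is handed in when it is done.

Besides the shell and the picture viewer there is one more tool, called after ">>>" as name(argument=value, ...) on one line, values as JSON. carry_out: Moves the arm, as the interface text tells. Its arguments: {"type":"object","properties":{"plan":{"type":"array"},"squeeze":{"type":"number"}},"required":["plan"]}

```bash
ls; mkdir -p pics; python3 - <<'E'
from plant import r
import cv2
for n in("scene","top"):
    im=r.snapshot(n); cv2.imwrite(f"pics/{n}0.png",im[:,:,::-1]); print(n,r.camera_params(n))
s=r.get_state(); print(s["clock"],s["tool_pos"],s["eef_rot"],s["contact_force"])
E
```

```text
pics
scene {'fx': 496.83225613759583, 'fy': 496.83225613759583, 'cx': 317.2228325959375, 'cy': 238.93515396208886, 'position': array([0.81641474, 0.42165436, 0.9960381 ]), 'attitude': array([ 0.26695807,  0.92290327, -0.26748494, -0.07372075])}
top {'fx': 574.7086143313267, 'fy': 574.7086143313267, 'cx': 317.7434965479619, 'cy': 243.654007284007, 'position': array([ 0.27340147, -0.07863145,  1.3662002 ]), 'attitude': array([-0.695198  ,  0.71470599, -0.05746569,  0.05091936])}
0.1 [0.14411818 0.60758083 0.23800268] [ 1.16087278e-01  9.93238673e-01 -8.25822199e-04 -1.82929747e-05] [0.62925371 0.21885081 0.51802096]
```

View pics/scene0.png

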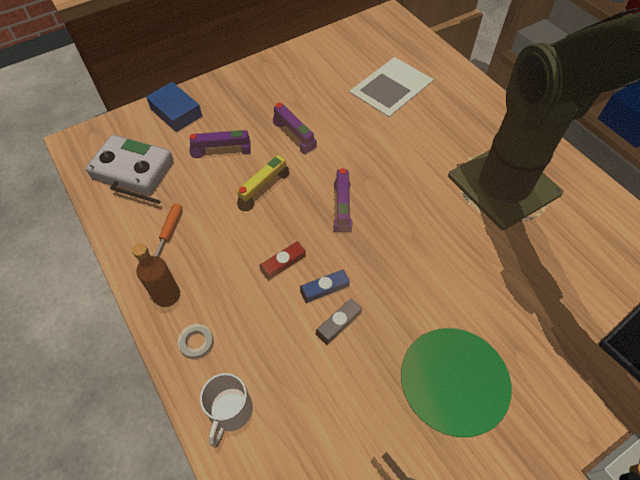

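View pics/top0.png

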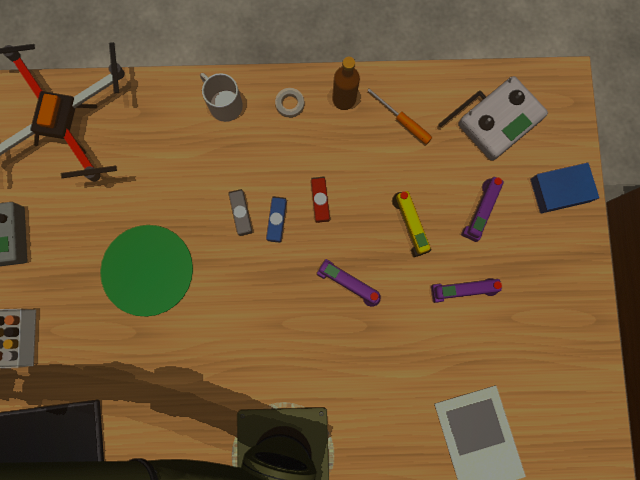

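The scene picture shows the yellow wand at about (263,182) with its nose at (243,200), and the blue pack at (325,285). The mat is at (456,381). In the top picture the wand is at (412,224) with its nose at (402,200), the blue spot at (276,218) and the mat at (147,270).

```bash
cat > h.py <<'E'
import cv2,numpy as np
from plant import r
from scipy.spatial.transform import Rotation as R
def ray(n,uv):
    p=r.camera_params(n); d=np.array([(uv[0]-p["cx"])/p["fx"],(uv[1]-p["cy"])/p["fy"],1])
    return np.array(p["position"]),R.from_quat(p["attitude"]).apply(d)
def plane(n,uv,z):
    o,d=ray(n,uv); return o+d*(z-o[2])/d[2]
def tri(a,b):
    (o,d),(p,e)=ray("scene",a),ray("top",b)
    d=d/np.linalg.norm(d);e=e/np.linalg.norm(e)
    t=np.linalg.lstsq(np.c_[d,-e],p-o,rcond=None)[0]
    x,y=o+d*t[0],p+e*t[1]; return (x+y)/2,np.linalg.norm(x-y)
def blob(im,lo,hi,box,off=(0,0)):
    x0,y0,x1,y1=box; h=cv2.cvtColor(im,cv2.COLOR_RGB2HSV)
    m=cv2.inRange(h,np.array(lo),np.array(hi)); k=np.zeros_like(m);k[y0:y1,x0:x1]=m[y0:y1,x0:x1]
    cs=cv2.findContours(k,cv2.RETR_EXTERNAL,cv2.CHAIN_APPROX_NONE)[0]
    c=max(cs,key=cv2.contourArea); mo=cv2.moments(c)
    return np.array([mo["m10"],mo["m01"]])/mo["m00"]+0.0,c
E
python3 - <<'E'
from h import *
S=cv2.imread("pics/scene0.png")[:,:,::-1].copy();T=cv2.imread("pics/top0.png")[:,:,::-1].copy()
B={"button":([0,150,90],[8,255,255],(232,180,250,200),(395,188,412,204)),
"disp":([38,80,40],[80,255,255],(262,150,290,175),(410,228,432,252)),
"spot":([0,0,110],[179,70,255],(312,275,338,293),(268,208,286,230)),
"mat":([45,100,40],[80,255,255],(390,320,520,445),(95,220,200,320)),
"wand":([22,120,60],[36,255,255],(225,145,300,215),(385,180,440,265)),
"bluepack":([100,90,30],[125,255,255],(295,265,355,305),(260,190,292,245))}
for k,(lo,hi,b1,b2) in B.items():
    try:
        a,_=blob(S,lo,hi,b1); b,c=blob(T,lo,hi,b2); print(k,a.round(1),b.round(1),[np.round(x,4) for x in tri(a,b)])
        if k in("wand","bluepack"):
            bx=cv2.boxPoints(cv2.minAreaRect(c)); print([plane("top",u,.058 if k=="wand" else .028)[:2].round(4) for u in bx])
    except Exception as e: print(k,e)
big=cv2.hconcat([cv2.resize(S[140:220,220:300],(390,390),interpolation=2),cv2.resize(T[180:260,370:450],(390,390),interpolation=2)])
cv2.imwrite("pics/w.png",big[:,:,::-1])
E
```

```text
button [242.2 189.5] [403.9 195. ] [array([ 0.5845, -0.2977,  0.0569]), np.float64(0.002)]
disp [273.9 162. ] [421.  239.5] [array([ 0.4782, -0.3319,  0.0568]), np.float64(0.0018)]
spot [325.  282.5] [275.8 218.4] [array([0.5431, 0.0046, 0.0264]), np.float64(0.002)]
mat [455.9 382.3] [146.3 270.3] [array([ 0.4316,  0.3203, -0.01  ]), np.float64(0.0034)]
wand [260.2 175.8] [413.4 224.1] [array([ 0.5205, -0.3216,  0.0402]), np.float64(0.005)]
[array([ 0.5861, -0.2758]), array([ 0.5978, -0.3076]), array([ 0.4554, -0.3542]), array([ 0.4441, -0.3228])]
bluepack [311.6 288.2] [274.2 231.7] [array([ 0.5416, -0.005 , -0.0294]), np.float64(0.0518)]
[array([0.4951, 0.0269]), array([0.54  , 0.0199]), array([ 0.5345, -0.0119]), array([ 0.4897, -0.0047])]
```

View pics/w.png

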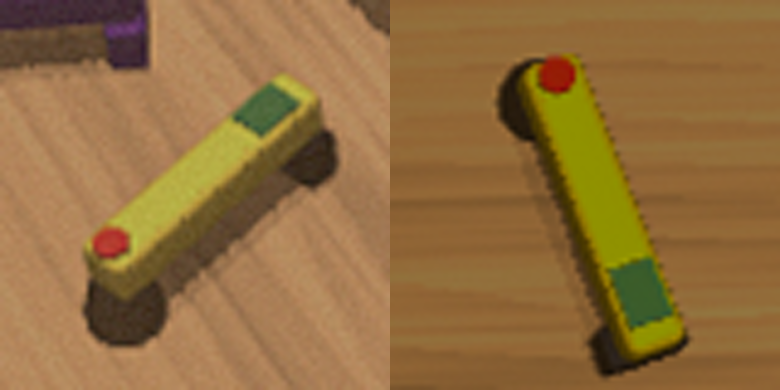

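```bash
cat >> h.py <<'E'
def delta(pos,yaw_y,frm=None):
    """tool-frame shift/turn from the present pose to TCP pos, tool y at yaw_y deg, z down"""
    s=r.get_state(); p,q=frm or (s["tool_pos"],R.from_quat(s["eef_rot"]))
    a=np.radians(yaw_y); y=np.array([np.cos(a),np.sin(a),0]);z=np.array([0,0,-1.]);x=np.cross(y,z)
    Q=R.from_matrix(np.c_[x,y,z]); d=q.inv().apply(np.array(pos)-p); w=(q.inv()*Q).as_rotvec()
    print("xyz",d.round(4),"rot",w.round(4)); return np.array(pos),Q
E
python3 - <<'E'
from h import *
print(plane("top",(146.3,270.3),.004),plane("scene",(455.9,382.3),.004))
f=delta((.42,.42,.24),76.7-50)
f=delta((.57,.12,.24),76.7-100,f)
f=delta((.55,-.18,.24),-72,f)
f=delta((.521,-.3175,.16),-72,f)
E
```

```text
[0.43086801 0.31481274 0.004     ] [0.43575234 0.32293905 0.004     ]
xyz [-0.3117 -0.1189 -0.0018] rot [-0.0015  0.0009  0.8721]
xyz [-0.3354 -0.0008  0.    ] rot [0.     0.     0.8727]
xyz [-0.2834  0.1003  0.    ] rot [0.   0.   0.85]
xyz [-0.0701  0.1218  0.08  ] rot [0. 0. 0.]
```

>>> carry_out(plan=[{"rot":[0,0,0.12],"xyz":[-0.04,-0.015,0],"grip":0},{"rot":[0,0,0.24],"xyz":[-0.08,-0.03,0],"grip":0},{"rot":[0,0,0.36],"xyz":[-0.12,-0.045,0],"grip":0},{"rot":[0,0,0.48],"xyz":[-0.16,-0.06,0],"grip":0},{"rot":[0,0,0.6],"xyz":[-0.2,-0.075,0],"grip":0},{"rot":[0,0,0.72],"xyz":[-0.24,-0.09,0],"grip":0},{"rot":[0,0,0.84],"xyz":[-0.28,-0.105,0],"grip":0},{"rot":[0,0,0.87],"xyz":[-0.31,-0.12,0],"grip":0}])

```text
clock: 0.77
tool_pos: [0.4197, 0.4187, 0.2385]
eef_rot: [0.526, 0.85, 0.0, 0.0]
contact_force: [-0.0, 0.9, 0.4]
opening: 1.001
finger_force: 0.0
```

>>> carry_out(plan=[{"rot":[0,0,0.12],"xyz":[-0.041,0,0],"grip":0},{"rot":[0,0,0.24],"xyz":[-0.082,0,0],"grip":0},{"rot":[0,0,0.36],"xyz":[-0.123,0,0],"grip":0},{"rot":[0,0,0.48],"xyz":[-0.164,0,0],"grip":0},{"rot":[0,0,0.6],"xyz":[-0.205,0,0],"grip":0},{"rot":[0,0,0.72],"xyz":[-0.246,0,0],"grip":0},{"rot":[0,0,0.84],"xyz":[-0.287,0,0],"grip":0},{"rot":[0,0,0.87],"xyz":[-0.328,0,0],"grip":0}])

```text
clock: 1.43
tool_pos: [0.5664, 0.1254, 0.2384]
eef_rot: [0.835, 0.55, -0.0, -0.0]
contact_force: [-0.6, 0.2, -0.7]
opening: 0.999
finger_force: 0.0
```

```bash
python3 - <<'E'
from h import *
s=r.get_state(); print(s["clock"],s["tool_pos"],s["q"])
f=delta((.54,-.2,.24),-72)
f=delta((.521,-.3175,.14),-72,f)
E
```

```text
1.4333 [0.56637598 0.12543923 0.23843893] [-0.43500592  0.63878432  0.23575935  1.71853388 -0.19381755  0.80780668
 -0.51650203]
xyz [-0.3093  0.1046 -0.0015] rot [-3.000e-04  7.000e-04  8.497e-01]
xyz [-0.0544  0.1059  0.1   ] rot [0. 0. 0.]
```

>>> carry_out(plan=[{"rot":[0,0,0.12],"xyz":[-0.038,0.013,0],"grip":0},{"rot":[0,0,0.24],"xyz":[-0.076,0.026,0],"grip":0},{"rot":[0,0,0.36],"xyz":[-0.114,0.039,0],"grip":0},{"rot":[0,0,0.48],"xyz":[-0.152,0.052,0],"grip":0},{"rot":[0,0,0.6],"xyz":[-0.19,0.065,0],"grip":0},{"rot":[0,0,0.72],"xyz":[-0.228,0.078,0],"grip":0},{"rot":[0,0,0.84],"xyz":[-0.266,0.091,0],"grip":0},{"rot":[0,0,0.85],"xyz":[-0.309,0.105,0],"grip":0}])

```text
clock: 2.1
tool_pos: [0.5418, -0.1958, 0.2383]
eef_rot: [0.988, 0.157, -0.0, -0.0]
contact_force: [0.6, 1.1, -0.3]
opening: 1.007
finger_force: 0.0
```

>>> carry_out(plan=[{"rot":[0,0,0],"xyz":[-0.014,0.026,0.025],"grip":0},{"rot":[0,0,0],"xyz":[-0.027,0.053,0.05],"grip":0},{"rot":[0,0,0],"xyz":[-0.041,0.08,0.075],"grip":0},{"rot":[0,0,0],"xyz":[-0.054,0.106,0.1],"grip":0},{"rot":[0,0,0],"xyz":[-0.054,0.106,0.1],"grip":0},{"rot":[0,0,0],"xyz":[-0.054,0.106,0.1],"grip":0}])

```text
clock: 2.6
tool_pos: [0.5219, -0.3138, 0.1369]
eef_rot: [0.988, 0.157, -0.002, -0.001]
contact_force: [0.4, 0.5, 0.6]
opening: 1.002
finger_force: 0.0
```

```bash
python3 - <<'E'
from h import *
s=r.get_state(); print(s["clock"],s["tool_pos"],s["q"])
S=r.snapshot("scene");T=r.snapshot("top")
f=delta((.521,-.3175,.026),-72)
cv2.imwrite("pics/a.png",cv2.hconcat([cv2.resize(S[100:260,180:340],(390,390)),cv2.resize(T[150:290,350:490],(390,390))])[:,:,::-1])
E
```

```text
2.6 [ 0.5219351  -0.31383428  0.13686456] [ 0.27811959  0.82942155  0.34077163  1.71715881 -0.40685458  0.66940776
 -0.41601705]
xyz [-0.0055  0.005   0.1127] rot [-0.0011 -0.0007  0.0056]
```

View pics/a.png

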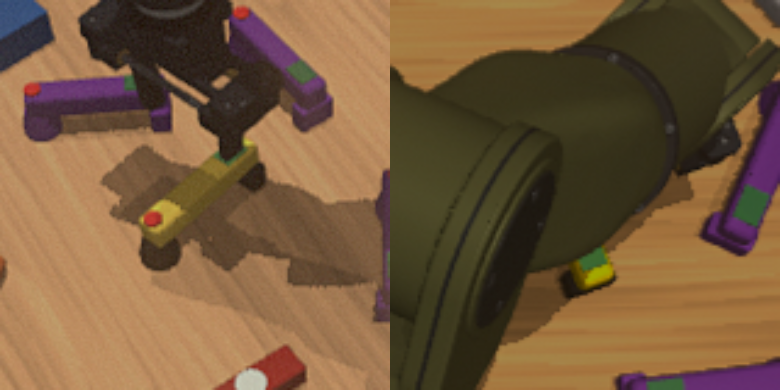

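The gripper is straddling the yellow bar (button at (152,218), display at (235,150) in the left crop), and the purple wands are clear of the fingers. Next I descend.

```bash
python3 - <<'E'
from h import *
s=r.get_state(); print(s["clock"],s["tool_pos"],s["eef_rot"])
f=delta((.521,-.3175,.026),-72)
E
```

```text
2.7 [ 0.52463418 -0.31119738  0.13873252] [ 9.87243472e-01  1.59216534e-01  2.57685649e-04 -5.95940970e-04]
xyz [-0.0055  0.005   0.1127] rot [-0.0011 -0.0007  0.0056]
```

>>> carry_out(plan=[{"rot":[0,0,0.006],"xyz":[-0.0055,0.005,0.02],"grip":0},{"rot":[0,0,0.006],"xyz":[-0.0055,0.005,0.045],"grip":0},{"rot":[0,0,0.006],"xyz":[-0.0055,0.005,0.07],"grip":0},{"rot":[0,0,0.006],"xyz":[-0.0055,0.005,0.09],"grip":0},{"rot":[0,0,0.006],"xyz":[-0.0055,0.005,0.105],"grip":0},{"rot":[0,0,0.006],"xyz":[-0.0055,0.005,0.1125],"grip":0},{"rot":[0,0,0.006],"xyz":[-0.0055,0.005,0.1125],"grip":0},{"rot":[0,0,0.006],"xyz":[-0.0055,0.005,0.1125],"grip":0}])

```text
clock: 3.37
tool_pos: [0.5215, -0.318, 0.0271]
eef_rot: [0.988, 0.157, 0.001, 0.0]
contact_force: [-0.3, -0.3, 0.1]
opening: 0.997
finger_force: 0.0
```

>>> carry_out(plan=[{"rot":[0,0,0],"xyz":[0,0,0],"grip":80},{"rot":[0,0,0],"xyz":[0,0,0],"grip":110},{"rot":[0,0,0],"xyz":[0,0,0],"grip":130},{"rot":[0,0,0],"xyz":[0,0,0],"grip":160},{"rot":[0,0,0],"xyz":[0,0,0],"grip":200},{"rot":[0,0,0],"xyz":[0,0,0],"grip":255},{"rot":[0,0,0],"xyz":[0,0,0],"grip":255},{"rot":[0,0,0],"xyz":[0,0,0],"grip":255}], squeeze=25)

```text
clock: 4.03
tool_pos: [0.5204, -0.3188, 0.0262]
eef_rot: [0.988, 0.156, -0.0, -0.0]
contact_force: [0.5, 0.1, 0.6]
opening: 0.417
finger_force: 0.0
```

```bash
python3 - <<'E'
from h import *
s=r.get_state(); print(s["clock"],s["tool_pos"],s["eef_rot"],s["opening"],s["finger_force"])
S=r.snapshot("scene")
for k,lo,hi,b in(("button",[0,150,90],[8,255,255],(225,175,262,205)),):
    a,_=blob(S,lo,hi,b); print(k,a,plane("scene",a,.057))
E
```

```text
4.0333 [ 0.5203779  -0.31879044  0.02615682] [ 9.87798689e-01  1.55736135e-01 -2.48658965e-05 -7.71959014e-05] 0.41741271555965626 0.0
button [242.15646259 189.46258503] [ 0.58386974 -0.29680325  0.057     ]
```

Not closed yet; waiting longer.

>>> carry_out(plan=[{"rot":[0,0,0],"xyz":[0,0,0],"grip":255},{"rot":[0,0,0],"xyz":[0,0,0],"grip":255},{"rot":[0,0,0],"xyz":[0,0,0],"grip":255},{"rot":[0,0,0],"xyz":[0,0,0],"grip":255},{"rot":[0,0,0],"xyz":[0,0,0],"grip":255},{"rot":[0,0,0],"xyz":[0,0,0],"grip":255}])

```text
clock: 4.58
tool_pos: [0.5203, -0.3186, 0.0261]
eef_rot: [0.988, 0.156, -0.0, -0.0]
contact_force: [0.4, 0.8, -0.1]
opening: 0.339
finger_force: 25.0
```

```bash
python3 - <<'E'
from h import *
s=r.get_state(); print(s["clock"],s["tool_pos"],s["eef_rot"],s["opening"],s["finger_force"])
S=r.snapshot("scene")
a,_=blob(S,[0,150,90],[8,255,255],(225,175,262,205)); print(a,plane("scene",a,.057))
E
```

```text
4.5833 [ 0.52028637 -0.31859717  0.02609452] [ 9.87788699e-01  1.55799259e-01 -1.32745795e-04 -2.42784976e-04] 0.33949010146265096 24.999368763528764
[241.92198582 189.46099291] [ 0.58434035 -0.29710823  0.057     ]
```

>>> carry_out(plan=[{"rot":[0,0,0],"xyz":[0,0,-0.005],"grip":255},{"rot":[0,0,0],"xyz":[0,0,-0.018],"grip":255},{"rot":[0,0,0],"xyz":[0,0,-0.04],"grip":255},{"rot":[0,0,0],"xyz":[0,0,-0.065],"grip":255},{"rot":[0,0,0],"xyz":[0,0,-0.09],"grip":255},{"rot":[0,0,0],"xyz":[0,0,-0.112],"grip":255},{"rot":[0,0,0],"xyz":[0,0,-0.125],"grip":255},{"rot":[0,0,0],"xyz":[0,0,-0.13],"grip":255}], squeeze=35)

```text
clock: 5.3
tool_pos: [0.5216, -0.32, 0.1596]
eef_rot: [0.988, 0.156, 0.002, 0.002]
contact_force: [0.1, -0.6, -2.0]
opening: 0.337
finger_force: 35.0
```

>>> carry_out(plan=[{"rot":[0,0,0],"xyz":[0.002,-0.01,0],"grip":255},{"rot":[0,0,0],"xyz":[0.006,-0.03,0],"grip":255},{"rot":[0,0,0],"xyz":[0.011,-0.06,0],"grip":255},{"rot":[0,0,0],"xyz":[0.016,-0.09,0],"grip":255},{"rot":[0,0,0],"xyz":[0.021,-0.115,0],"grip":255},{"rot":[0,0,0],"xyz":[0.024,-0.135,0],"grip":255},{"rot":[0,0,0],"xyz":[0.027,-0.147,0],"grip":255},{"rot":[0,0,0],"xyz":[0.0275,-0.15,0],"grip":255}])

```text
clock: 5.97
tool_pos: [0.4997, -0.1639, 0.1554]
eef_rot: [0.987, 0.158, -0.001, -0.002]
contact_force: [-0.1, 0.4, -2.2]
opening: 0.335
finger_force: 35.0
```

>>> carry_out(plan=[{"rot":[0,0,0],"xyz":[0.002,-0.01,0],"grip":255},{"rot":[0,0,0],"xyz":[0.006,-0.03,0],"grip":255},{"rot":[0,0,0],"xyz":[0.011,-0.06,0],"grip":255},{"rot":[0,0,0],"xyz":[0.016,-0.09,0],"grip":255},{"rot":[0,0,0],"xyz":[0.021,-0.115,0],"grip":255},{"rot":[0,0,0],"xyz":[0.024,-0.135,0],"grip":255},{"rot":[0,0,0],"xyz":[0.027,-0.147,0],"grip":255},{"rot":[0,0,0],"xyz":[0.0275,-0.15,0],"grip":255}])

```text
clock: 6.63
tool_pos: [0.4805, -0.0144, 0.156]
eef_rot: [0.988, 0.157, -0.0, -0.0]
contact_force: [0.5, 0.1, -2.0]
opening: 0.337
finger_force: 35.0
```

```bash
python3 - <<'E'
from h import *
S=r.snapshot("scene");T=r.snapshot("top")
s=r.get_state(); print(s["clock"],s["tool_pos"],s["eef_rot"],s["opening"],s["finger_force"])
cv2.imwrite("pics/S2.png",S[:,:,::-1]);cv2.imwrite("pics/T2.png",T[:,:,::-1])
delta((.480,-.016,.104),-72)
cv2.imwrite("pics/b.png",cv2.hconcat([cv2.resize(S[180:340,220:380],(390,390)),cv2.resize(T[150:290,200:340],(390,390))])[:,:,::-1])
E
```

```text
6.7333 [ 0.48085446 -0.01688444  0.15621404] [9.87800183e-01 1.55725894e-01 2.88988030e-04 4.00028859e-04] 0.34103535959652675 34.998348355293274
xyz [-0.0006 -0.0012  0.0522] rot [ 0.0009 -0.0004 -0.0014]
```

View pics/b.png

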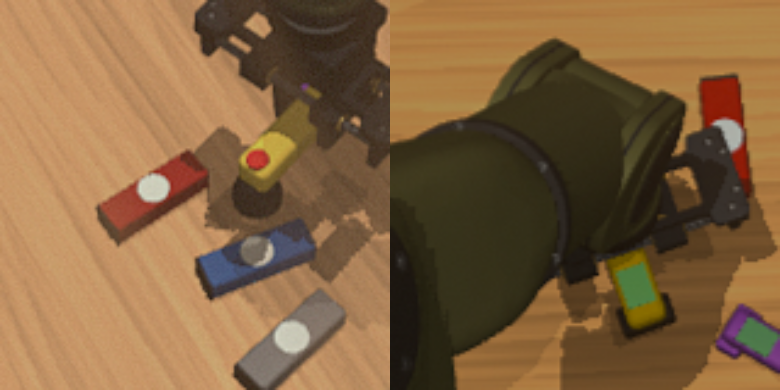

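The button is at (325,245) in the scene picture and the blue spot at (325,282), both visible. Next I check where the button and display project at the carried height.

```bash
python3 - <<'E'
from h import *
S=cv2.imread("pics/S2.png")[:,:,::-1].copy();T=cv2.imread("pics/T2.png")[:,:,::-1].copy()
a,_=blob(S,[0,150,90],[8,255,255],(312,232,340,258)); b=plane("scene",a,.187); print("button",a,b)
c,_=blob(T,[38,60,40],[85,255,255],(275,235,305,265)); d=plane("top",c,.187); print("disp",c,d,"sep",np.linalg.norm(b-d),np.degrees(np.arctan2(*(b-d)[1::-1])))
for lo,hi,b1,b2 in [([0,0,80],[179,70,255],(312,275,338,293),None)]:
    a,_=blob(S,lo,hi,b1); print("spot",a,plane("scene",a,.028))
E
```

```text
button [325.10288066 245.14814815] [0.54447906 0.00709182 0.187     ]
disp [287.71625344 252.29338843] [ 0.43918606 -0.02950085  0.187     ] sep 0.1114703545588637 19.163967501389862
spot [325.27505828 282.6969697 ] [0.54253137 0.00671582 0.028     ]
```

>>> carry_out(plan=[{"rot":[0,0,0],"xyz":[-0.001,0,0.005],"grip":255},{"rot":[0,0,0],"xyz":[-0.001,0,0.015],"grip":255},{"rot":[0,0,0],"xyz":[-0.001,0,0.027],"grip":255},{"rot":[0,0,0],"xyz":[-0.001,0,0.038],"grip":255},{"rot":[0,0,0],"xyz":[-0.001,0,0.047],"grip":255},{"rot":[0,0,0],"xyz":[-0.001,0,0.052],"grip":255},{"rot":[0,0,0],"xyz":[-0.001,0,0.052],"grip":255},{"rot":[0,0,0],"xyz":[-0.001,0,0.052],"grip":255}])

```text
clock: 7.4
tool_pos: [0.4795, -0.0174, 0.1041]
eef_rot: [0.988, 0.155, -0.0, 0.0]
contact_force: [-0.1, -0.1, -2.5]
opening: 0.336
finger_force: 35.0
```

```bash
python3 - <<'E'
from h import *
S=r.snapshot("scene")
s=r.get_state(); print(s["clock"],s["tool_pos"],s["eef_rot"],s["qd"].round(3))
cv2.imwrite("pics/c.png",cv2.resize(S[180:340,220:380],(600,600))[:,:,::-1])
a,_=blob(S,[0,150,90],[8,255,255],(305,235,345,275)); print("button",a,plane("scene",a,.057+s["tool_pos"][2]-.026))
E
```

```text
7.45 [ 0.47972815 -0.01725921  0.10437567] [9.87856088e-01 1.55371440e-01 2.11611340e-04 1.42655661e-04] [-0.008 -0.011  0.003 -0.001  0.     0.002 -0.001]
button [324.51315789 257.4254386 ] [0.54365689 0.00426027 0.13537567]
```

View pics/c.png

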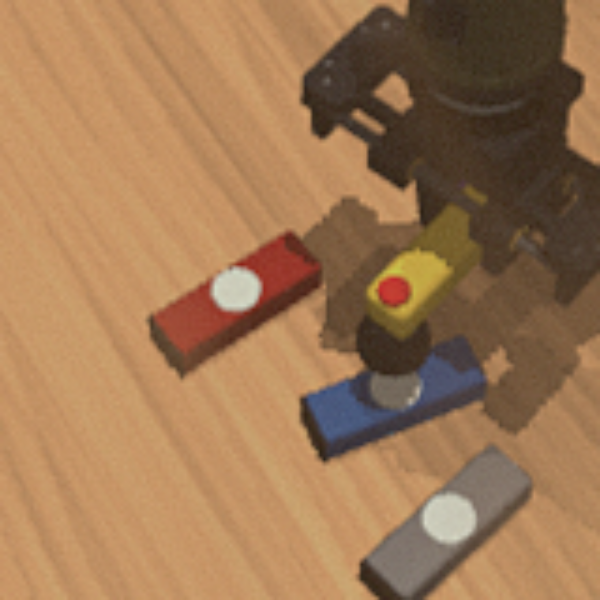

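The nose (about (393,345) in the crop) hangs directly over the blue pack's spot (395,388), level and with a visible gap. I hold it here.

>>> carry_out(plan=[{"rot":[0,0,0],"xyz":[0,0,0],"grip":255},{"rot":[0,0,0],"xyz":[0,0,0],"grip":255},{"rot":[0,0,0],"xyz":[0,0,0],"grip":255},{"rot":[0,0,0],"xyz":[0,0,0],"grip":255},{"rot":[0,0,0],"xyz":[0,0,0],"grip":255},{"rot":[0,0,0],"xyz":[0,0,0],"grip":255},{"rot":[0,0,0],"xyz":[0,0,0],"grip":255},{"rot":[0,0,0],"xyz":[0,0,0],"grip":255}])

```text
clock: 8.12
tool_pos: [0.4795, -0.0167, 0.1042]
eef_rot: [0.988, 0.156, 0.0, -0.0]
contact_force: [1.0, -0.6, -2.6]
opening: 0.339
finger_force: 35.0
```

>>> carry_out(plan=[{"rot":[0,0,0],"xyz":[0,0,0],"grip":255},{"rot":[0,0,0],"xyz":[0,0,0],"grip":255},{"rot":[0,0,0],"xyz":[0,0,0],"grip":255},{"rot":[0,0,0],"xyz":[0,0,0],"grip":255},{"rot":[0,0,0],"xyz":[0,0,0],"grip":255},{"rot":[0,0,0],"xyz":[0,0,0],"grip":255},{"rot":[0,0,0],"xyz":[0,0,0],"grip":255},{"rot":[0,0,0],"xyz":[0,0,0],"grip":255}])

```text
clock: 8.78
tool_pos: [0.4795, -0.0167, 0.1042]
eef_rot: [0.988, 0.156, 0.0, -0.0]
contact_force: [-0.3, 0.7, -2.0]
opening: 0.341
finger_force: 35.0
```

>>> carry_out(plan=[{"rot":[0,0,0],"xyz":[0,0,0],"grip":255},{"rot":[0,0,0],"xyz":[0,0,0],"grip":255},{"rot":[0,0,0],"xyz":[0,0,0],"grip":255},{"rot":[0,0,0],"xyz":[0,0,0],"grip":255},{"rot":[0,0,0],"xyz":[0,0,0],"grip":255},{"rot":[0,0,0],"xyz":[0,0,0],"grip":255},{"rot":[0,0,0],"xyz":[0,0,0],"grip":255},{"rot":[0,0,0],"xyz":[0,0,0],"grip":255}])

```text
clock: 9.45
tool_pos: [0.4795, -0.0167, 0.1042]
eef_rot: [0.988, 0.156, -0.0, -0.0]
contact_force: [0.9, 0.5, -2.4]
opening: 0.335
finger_force: 35.0
```

>>> carry_out(plan=[{"rot":[0,0,0],"xyz":[0,0,0],"grip":255},{"rot":[0,0,0],"xyz":[0,0,0],"grip":255},{"rot":[0,0,0],"xyz":[0,0,0],"grip":255},{"rot":[0,0,0],"xyz":[0,0,0],"grip":255},{"rot":[0,0,0],"xyz":[0,0,0],"grip":255},{"rot":[0,0,0],"xyz":[0,0,0],"grip":255},{"rot":[0,0,0],"xyz":[0,0,0],"grip":255},{"rot":[0,0,0],"xyz":[0,0,0],"grip":255}])

```text
clock: 10.12
tool_pos: [0.4795, -0.0167, 0.1042]
eef_rot: [0.988, 0.156, 0.0, -0.0]
contact_force: [0.5, 0.1, -2.3]
opening: 0.335
finger_force: 35.0
```

>>> carry_out(plan=[{"rot":[0,0,0],"xyz":[0,0,-0.005],"grip":255},{"rot":[0,0,0],"xyz":[0,0,-0.017],"grip":255},{"rot":[0,0,0],"xyz":[0,0,-0.032],"grip":255},{"rot":[0,0,0],"xyz":[0,0,-0.045],"grip":255},{"rot":[0,0,0],"xyz":[0,0,-0.05],"grip":255},{"rot":[0,0,0],"xyz":[0,0,-0.05],"grip":255}])

```text
clock: 10.62
tool_pos: [0.4802, -0.0167, 0.1553]
eef_rot: [0.988, 0.156, 0.001, 0.0]
contact_force: [0.1, 0.8, -2.3]
opening: 0.337
finger_force: 35.0
```

```bash
python3 - <<'E'
from h import *
# mat from rims: fit ellipse both views from the initial pictures
for n,b in(("scene",(390,310,525,450)),("top",(90,215,205,325))):
    im=cv2.imread(f"pics/{n}0.png")[:,:,::-1].copy(); _,c=blob(im,[40,100,30],[85,255,255],b)
    P=np.array([plane(n,u[0],.004)[:2] for u in c]); (x,y),q=cv2.minEnclosingCircle(P.astype(np.float32)); e=cv2.fitEllipse(P.astype(np.float32)); print(n,x,y,q,e)
s=r.get_state(); print(s["clock"],s["tool_pos"],s["eef_rot"])
f=delta((.46,.15,.155),-72+10)
f=delta((.433,.318,.155),-72+20,f)
E
```

```text
scene 0.43239322304725647 0.31743717193603516 0.10935946553945541 ((0.4324147403240204, 0.3176748752593994), (0.21540038287639618, 0.21600474417209625), 86.63431549072266)
top 0.432348370552063 0.314718633890152 0.1094423159956932 ((0.43235209584236145, 0.3148658573627472), (0.21567384898662567, 0.21592718362808228), 120.40298461914062)
10.6167 [ 0.48019476 -0.01672864  0.15532533] [9.87779448e-01 1.55853290e-01 1.21503083e-03 1.96618811e-04]
xyz [ 0.0321 -0.1648  0.0003] rot [ 0.001  -0.0023 -0.1757]
xyz [ 0.055 -0.161  0.   ] rot [ 0.      0.     -0.1745]
```

>>> carry_out(plan=[{"rot":[0,0,-0.02],"xyz":[0.003,-0.012,0],"grip":255},{"rot":[0,0,-0.05],"xyz":[0.008,-0.036,0],"grip":255},{"rot":[0,0,-0.08],"xyz":[0.014,-0.07,0],"grip":255},{"rot":[0,0,-0.11],"xyz":[0.02,-0.1,0],"grip":255},{"rot":[0,0,-0.14],"xyz":[0.025,-0.13,0],"grip":255},{"rot":[0,0,-0.16],"xyz":[0.029,-0.15,0],"grip":255},{"rot":[0,0,-0.17],"xyz":[0.031,-0.161,0],"grip":255},{"rot":[0,0,-0.175],"xyz":[0.032,-0.165,0],"grip":255}])

```text
clock: 11.28
tool_pos: [0.4579, 0.1529, 0.1534]
eef_rot: [0.97, 0.244, -0.001, -0.001]
contact_force: [0.1, 0.2, -2.1]
opening: 0.335
finger_force: 35.0
```

>>> carry_out(plan=[{"rot":[0,0,-0.02],"xyz":[0.004,-0.012,0],"grip":255},{"rot":[0,0,-0.05],"xyz":[0.012,-0.035,0],"grip":255},{"rot":[0,0,-0.08],"xyz":[0.023,-0.068,0],"grip":255},{"rot":[0,0,-0.11],"xyz":[0.034,-0.1,0],"grip":255},{"rot":[0,0,-0.14],"xyz":[0.044,-0.128,0],"grip":255},{"rot":[0,0,-0.16],"xyz":[0.05,-0.148,0],"grip":255},{"rot":[0,0,-0.17],"xyz":[0.053,-0.157,0],"grip":255},{"rot":[0,0,-0.175],"xyz":[0.054,-0.16,0],"grip":255}])

```text
clock: 11.95
tool_pos: [0.4316, 0.3174, 0.1538]
eef_rot: [0.945, 0.326, -0.0, 0.0]
contact_force: [0.4, 0.8, -2.7]
opening: 0.334
finger_force: 35.0
```

>>> carry_out(plan=[{"rot":[0,0,0],"xyz":[0,0,0],"grip":255},{"rot":[0,0,0],"xyz":[0,0,0],"grip":255}])

```text
clock: 12.12
tool_pos: [0.4326, 0.3142, 0.1542]
eef_rot: [0.946, 0.324, -0.0, 0.001]
contact_force: [0.3, 0.1, -1.2]
opening: 0.338
finger_force: 35.0
```

```bash
python3 - <<'E'
from h import *
S=r.snapshot("scene")
s=r.get_state(); print(s["clock"],s["tool_pos"],s["eef_rot"])
cv2.imwrite("pics/d.png",cv2.resize(S[180:480,240:640],(800,600))[:,:,::-1])
delta((.431,.315,.030),-52)
E
```

```text
12.1667 [0.43266886 0.31415086 0.15428116] [ 9.46222406e-01  3.23515862e-01 -1.30488903e-04  7.92989086e-04]
xyz [-0.0007 -0.0019  0.1243] rot [ 0.0014  0.0008 -0.0043]
```

View pics/d.png

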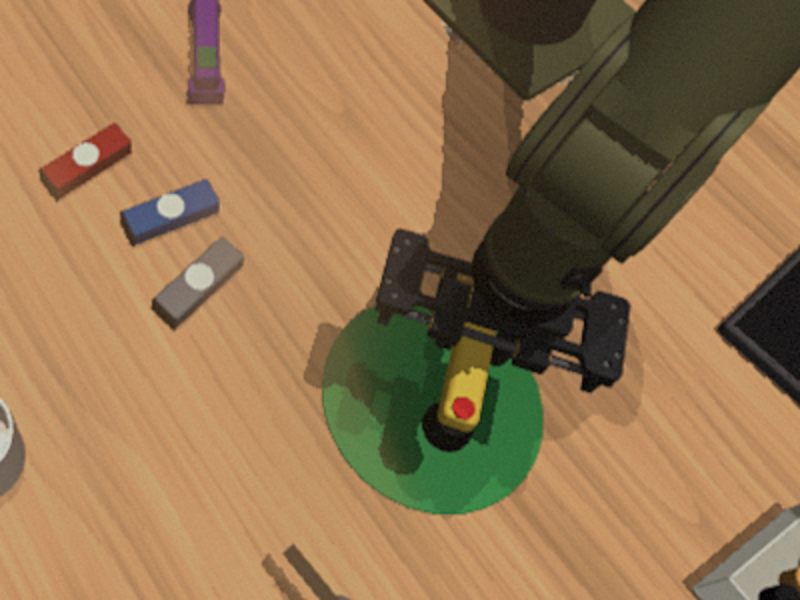

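The wand is over the mat (nose at (447,425) in the crop, mat centre near (435,405)), and the packs are undisturbed. Now I lower it.

>>> carry_out(plan=[{"rot":[0,0,0],"xyz":[-0.001,-0.001,0.006],"grip":255},{"rot":[0,0,0],"xyz":[-0.001,-0.002,0.02],"grip":255},{"rot":[0,0,0],"xyz":[-0.001,-0.002,0.042],"grip":255},{"rot":[0,0,0],"xyz":[-0.001,-0.002,0.065],"grip":255},{"rot":[0,0,0],"xyz":[-0.001,-0.002,0.085],"grip":255},{"rot":[0,0,0],"xyz":[-0.001,-0.002,0.1],"grip":255},{"rot":[0,0,0],"xyz":[-0.001,-0.002,0.11],"grip":255},{"rot":[0,0,0],"xyz":[-0.001,-0.002,0.114],"grip":255}])

```text
clock: 12.83
tool_pos: [0.4295, 0.3163, 0.0388]
eef_rot: [0.946, 0.325, -0.001, 0.0]
contact_force: [-0.8, -0.1, -2.3]
opening: 0.338
finger_force: 35.0
```

>>> carry_out(plan=[{"rot":[0,0,0],"xyz":[0,0,0],"grip":255},{"rot":[0,0,0],"xyz":[0,0,0.001],"grip":255},{"rot":[0,0,0],"xyz":[0,0,0.003],"grip":255},{"rot":[0,0,0],"xyz":[0,0,0.005],"grip":255},{"rot":[0,0,0],"xyz":[0,0,0.007],"grip":255},{"rot":[0,0,0],"xyz":[0,0,0.008],"grip":255},{"rot":[0,0,0],"xyz":[0,0,0.008],"grip":255},{"rot":[0,0,0],"xyz":[0,0,0.008],"grip":255}])

```text
clock: 13.5
tool_pos: [0.4298, 0.3178, 0.0323]
eef_rot: [0.946, 0.325, 0.0, -0.0]
contact_force: [0.8, 1.0, -2.0]
opening: 0.342
finger_force: 35.0
```

>>> carry_out(plan=[{"rot":[0,0,0],"xyz":[0,0,0.0007],"grip":255},{"rot":[0,0,0],"xyz":[0,0,0.0014],"grip":255},{"rot":[0,0,0],"xyz":[0,0,0.002],"grip":255},{"rot":[0,0,0],"xyz":[0,0,0.002],"grip":255},{"rot":[0,0,0],"xyz":[0,0,0.002],"grip":255}])

```text
clock: 13.92
tool_pos: [0.4298, 0.3177, 0.0302]
eef_rot: [0.946, 0.325, -0.0, -0.0]
contact_force: [-0.2, -0.1, -2.9]
opening: 0.334
finger_force: 35.0
```

>>> carry_out(plan=[{"rot":[0,0,0],"xyz":[0,0,0.0005],"grip":255},{"rot":[0,0,0],"xyz":[0,0,0.001],"grip":255},{"rot":[0,0,0],"xyz":[0,0,0.001],"grip":255},{"rot":[0,0,0],"xyz":[0,0,0.001],"grip":255}])

```text
clock: 14.25
tool_pos: [0.4299, 0.3178, 0.03]
eef_rot: [0.946, 0.325, 0.0, -0.0]
contact_force: [-1.6, -0.9, 6.4]
opening: 0.338
finger_force: 35.0
```

Contact is felt, so I release.

>>> carry_out(plan=[{"rot":[0,0,0],"xyz":[0,0,-0.0005],"grip":255},{"rot":[0,0,0],"xyz":[0,0,-0.0005],"grip":150},{"rot":[0,0,0],"xyz":[0,0,-0.0005],"grip":130},{"rot":[0,0,0],"xyz":[0,0,-0.0005],"grip":80},{"rot":[0,0,0],"xyz":[0,0,-0.0005],"grip":40},{"rot":[0,0,0],"xyz":[0,0,-0.0005],"grip":0},{"rot":[0,0,0],"xyz":[0,0,-0.0005],"grip":0},{"rot":[0,0,0],"xyz":[0,0,-0.0005],"grip":0}])

```text
clock: 14.92
tool_pos: [0.4299, 0.3177, 0.0297]
eef_rot: [0.946, 0.325, 0.0, -0.0]
contact_force: [0.5, 0.3, -0.8]
opening: 0.842
finger_force: 0.0
```

>>> carry_out(plan=[{"rot":[0,0,0],"xyz":[0,0,0],"grip":0},{"rot":[0,0,0],"xyz":[0,0,0],"grip":0},{"rot":[0,0,0],"xyz":[0,0,0],"grip":0},{"rot":[0,0,0],"xyz":[0,0,0],"grip":0},{"rot":[0,0,0],"xyz":[0,0,0],"grip":0},{"rot":[0,0,0],"xyz":[0,0,0],"grip":0}])

```text
clock: 15.42
tool_pos: [0.4299, 0.3177, 0.0297]
eef_rot: [0.946, 0.325, 0.0, -0.0]
contact_force: [0.6, -0.5, -0.4]
opening: 1.001
finger_force: 0.0
```

Retreat straight up, then away along tool y toward the left.

>>> carry_out(plan=[{"rot":[0,0,0],"xyz":[0,0,-0.01],"grip":0},{"rot":[0,0,0],"xyz":[0,0,-0.03],"grip":0},{"rot":[0,0,0],"xyz":[0,0,-0.06],"grip":0},{"rot":[0,0,0],"xyz":[0,0,-0.09],"grip":0},{"rot":[0,0,0],"xyz":[0,0,-0.12],"grip":0},{"rot":[0,0,0],"xyz":[0,0,-0.15],"grip":0},{"rot":[0,0,0],"xyz":[0,0,-0.17],"grip":0},{"rot":[0,0,0],"xyz":[0,0,-0.18],"grip":0}])

```text
clock: 16.08
tool_pos: [0.4309, 0.3182, 0.2131]
eef_rot: [0.946, 0.325, 0.002, -0.001]
contact_force: [-0.1, 0.9, 0.7]
opening: 0.996
finger_force: 0.0
```

>>> carry_out(plan=[{"rot":[0,0,0],"xyz":[0,0.02,0],"grip":0},{"rot":[0,0,0],"xyz":[0,0.05,0],"grip":0},{"rot":[0,0,0],"xyz":[0,0.085,0],"grip":0},{"rot":[0,0,0],"xyz":[0,0.12,0],"grip":0},{"rot":[0,0,0],"xyz":[0,0.15,0],"grip":0},{"rot":[0,0,0],"xyz":[0,0.17,0],"grip":0},{"rot":[0,0,0],"xyz":[0,0.18,0],"grip":0},{"rot":[0,0,0],"xyz":[0,0.18,0],"grip":0}])

```text
clock: 16.75
tool_pos: [0.5416, 0.1732, 0.2096]
eef_rot: [0.946, 0.323, -0.0, 0.001]
contact_force: [0.4, -0.6, 0.7]
opening: 1.003
finger_force: 0.0
```

```bash
python3 - <<'E'
from h import *
S=r.snapshot("scene");T=r.snapshot("top")
s=r.get_state(); print(s["clock"],s["tool_pos"])
a,_=blob(S,[0,150,90],[8,255,255],(430,330,510,430)); print("button",plane("scene",a,.061))
cv2.imwrite("pics/e.png",cv2.hconcat([cv2.resize(S[200:480,280:560],(390,390)),cv2.resize(T[180:360,60:240],(390,390))])[:,:,::-1])
E
```

```text
16.85 [0.53953096 0.17701467 0.20927604]
button [0.48258306 0.36028088 0.061     ]
```

View pics/e.png

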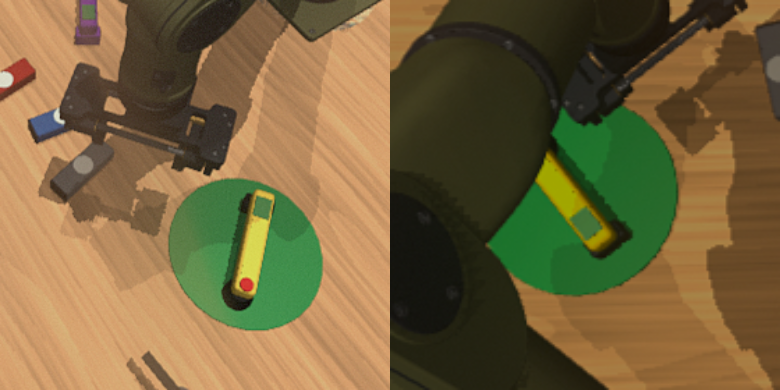

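The thermometer stands upright and centred on the green mat (button at (245,285), display at (262,207) in the left crop). It lies wholly on the mat, and the gripper is clear.

```bash
python3 -c "
from plant import r
print(r.finish_job())"
```

```text
the job is handed in; nothing more can be done
None
```

I held the thermometer level and still about 5 cm above the blue pack's white spot for about 2.7 s, then lowered it upright onto the middle of the green mat, let go and handed the job in at about 17 s on the robot's clock; no verdict came back.

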